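# Set the length stop of a tube cutting fixture

### The arm

A 7-joint arm with a two-finger parallel gripper is mounted at the origin on the work surface. World frame = base frame: x ahead of the robot, y to its left, z up, the work surface at z = 0. Lengths are in m, angles in rad, forces in N, time in s.
With the tool pointing down it reaches from about 0.425 to 0.875 m from the base axis. Payload 8.4 kg.
Tool frame: the origin (TCP) lies where the fingers leave the gripper's body, on its centre line; the fingertips stand 70 mm ahead of it and the grasp point (between the pads) lies 51 mm ahead of it; z points along the fingers, y is the line along which they close (so a half turn about z gives the same grasp; the last joint's range is limited). The gripper opens to 87 mm and grips with 3 to 60 N. Pads are 19 mm wide; open, the fingers measure 117 mm over their backs; the gripper's body (75 mm by 190 mm) begins 51 mm behind the grasp point.
Start: joints at [-1.257, 0.333, 0.04, 1.465, -0.013, 1.343, -0.059], TCP at [0.261, 0.595, 0.292] pointing down, gripper open.
Joint ranges: [-2.58, 2.58], [-0.38, 2.09], [-1.3, 1.39], [0.25, 2.4], [-1.5, 4.64], [0.08, 2.09], [-2.65, 2.65]. Speed limits (rad/s): [2.22, 2.22, 2.79, 2.79, 3.14, 3.14, 3.14].

### API

Orientations are given as a unit quaternion [w, x, y, z].
In Python, from station import robot gives the robot as it stands.
- The arm moves only by the tool servo_tool, never from a script. Its argument "rows" is a list of rows, each a list of 2 entries, a list of its own where there are three numbers: the shift along the tool's x, y, z in mm, then the turn about the tool's z in degrees. A call has 1 to 8 rows; each row shifts and turns the commanded pose from where the row before left it, along the tool's axes as they then stand; what a row does not reach is not made up. A row lasts 1/12 s, in which the tool goes at most 41.7 mm and 7.16 degrees, less where a joint would pass 70% of its speed; a pose out of reach is approached as far as the arm can. A call is refused whole if a number of a shift passes 41.7 or a number of a turn 7.16, either way. A call with a gripper value outside its range is refused whole. "jaw" is the opening, from -1 (shut) to 1 (fully open), so that 0 is half open, set as the call begins (left out, the last holds). The fingers move at their own pace and stop on an object; the grip force is fixed at half the most. Time passes only in rows, so rows that do not move let the fingers close. It gives the time, the measured TCP pose, the force, the opening and the grip force at its end, in the units of the state.
- robot.observe(): the state, without advancing time (a new reading comes with each control period).
- robot.grab_frame(name): name is "scene" or "top" or "wrist"; returns the picture (384x512x3 uint8, red, green, blue); there is no depth.
- robot.get_calibration(name): a dict with "K" (3x3 intrinsics, pixels), "position" and "attitude" of the camera in the world. Camera axes: x right, y up, looking along -z (the intrinsics and any distortion apply to the point x, -y, -z); pixel columns grow to the right and rows downward; lengths in m; the calibration is good to about 2 mm. A picture is of the moment at which its call begins: read the wrist's pose just before it. get_calibration takes no time and is no camera call; for the wrist camera it gives the pose at the moment of the call.
- robot.sign_off(): hands the job in; it is judged then, once.
The state is a dict: "time_s": time; "q": joint angles; "joint_velocities": joint speeds; "joint_efforts": joint torques, N m; "eef_pos": TCP position; "ee_rot": TCP orientation; "wrist_force": force on the tool from outside, world axes, zero at the start; "wrist_torque": the same for the moment, N m; "finger_gap": opening from 0.0 (shut) to 1.0 (fully open); "grip_force": force on a finger pad.
Only numpy, scipy, OpenCV 4.12 (cv2) and the standard library are available. Lean on these libraries where they do the work, as an engineer would, in place of code of your own. Each camera call takes 0.05 s, during which the arm holds its last target. There are 200 camera calls.

### The job

Set the length stop of the tube cutting fixture for the next cut: with the fingertips, push the stop's carriage along its rail until it drops into the notch that has the tall pin standing beside it, and leave it seated there. Only push: do not grip the carriage, and do not touch or pull up the knob on its top. Leave the other things lying about where they are.

Things in the scene. Friction and masses are not known exactly. Their poses are not given: they have to be found in the camera images.
- fixture: fixed tube cutting fixture: aluminium plate 170 (x) x 420 (y) x 12 mm; origin at the centre of the plate's underside, on the table; its y axis runs along the rail, x points away from the robot (yaw within 0.45 rad of the world's). At x = -50 mm: two V saddles (45 mm high, at y = -165 and +135 mm) and a saw guide (64 mm high, at y = +165 to +190 mm).
- rail_mid (a point): point on the rail's top at fixture x = +20, y = 0, z = 32 mm. The steel rail is 24 mm wide and runs from fixture y = -200 to +170 mm; three open notches, 14 mm long, cross its top, their middles at fixture y = -30, +20 and +70 mm.
- carriage (a joint): travel of the stop's carriage along the rail, m, 0 to 0.200, growing along fixture +y; its middle is at fixture y = -0.100 + this value, so the notches are at 0.070, 0.120, 0.170. Starts at 0 to 0.04, before all notches. Slides with about 2 N; if pushed too far it can be pushed back from the other end.
- stop_mark (a point): middle of the carriage's top, 64 mm above the table. The steel carriage block is 60 mm long (along the rail) and 52 mm wide. A black knob stands on it, its top 91 mm above the table. On the robot's side (fixture -x) a stop arm, 43 to 55 mm above the table, 10 mm thick, ending in a 28 mm disc, reaches out to 84 mm from the carriage's middle.
- end_rear: carriage's rear (fixture -y) end plate, the face to push on towards +y: 40 mm wide, from 34 to 64 mm above the table, its outer face 30 mm from the carriage's middle; includes the rear half of the stop arm. Origin in the carriage's middle, 49 mm above the table
- end_fore: the same at the carriage's other (fixture +y) end: outer face 30 mm from the middle; origin as above
- cheek_near: carriage's side plate towards the robot, 6 x 50 x 44 mm; origin at its centre, 23 mm from the carriage's middle, 42 mm above the table
- cheek_far: carriage's side plate away from the robot, 6 x 50 x 44 mm; origin at its centre
- plunger (a joint): height of the sprung, round-nosed plunger in the carriage's middle, m: about 0 riding on the rail's top, about -0.004 dropped into a notch, above 0 only if the knob is pulled up. Within about 6 mm of a notch it snaps in: the push drops away, the carriage jumps ahead and centres itself; pushing it out again takes about 10 N, so earlier notches can be pushed through.
- knob: black knob on the plunger, not to be touched: 22 mm across, 14 mm high; origin at the centre of its underside, above the carriage's middle
- tall_pin: fixed steel pin, 58 mm high (top 70 mm above the table), on the fixture's plate beyond the rail, 48 mm from the rail's middle line, exactly beside the wanted notch (same fixture y as the notch's middle, axes parallel to the fixture's); origin at the centre of its underside
- plug_a: fixed low steel plug, 18 mm across, 12 mm high, beside another notch, not wanted; origin at the centre of its underside
- plug_b: the same beside the third notch, not wanted
- spacer: loose aluminium ring, 38 mm across, 10 mm thick, lying on the fixture's plate (bystander; origin under its centre)
- tin: loose flat round steel tin, 36 mm across, 14 mm high, lying on the fixture's plate (bystander; origin under its centre)
- spray_can: loose standing spray can, 52 mm across, 150 mm high, beyond the fixture (bystander; origin under its centre)
- screwdriver: loose screwdriver, 180 mm long, lying on the table beyond the fixture (bystander; origin under its middle)
- wrench: loose spanner, 160 mm long, lying on the table on the robot's side of the fixture (bystander; origin under its middle)
- grease_jar: loose jar, 70 mm across and high, on the table's left (bystander; origin under its centre)
- carton: loose small cardboard box, 70 x 110 x 45 mm, on the table's right (bystander; origin under its centre)
- steel_cup: loose open steel cup, 80 mm across, 100 mm high, on the table's left (bystander; origin under its centre)

How it is judged:
At the end, for the whole second after the job is handed in: The carriage's middle stands within 3 mm (along the rail) of the tall pin, the plunger is down in the notch (below -2.5 mm) and the carriage is at rest (y of stop_mark in the frame of tall_pin between -0.003 and 0.003 m and value of joint plunger below -0.0025 m and velocity of joint carriage between -0.003 and 0.003 m/s); the robot touches nothing.
It fails at once if the carriage is gripped: fingers press on both of its sides or both of its ends at once ((contact force between the fingers and cheek_near above 1 N and contact force between the fingers and cheek_far above 1 N) or (contact force between the fingers and end_rear above 1 N and contact force between the fingers and end_fore above 1 N)).
It fails at once if the knob is touched (contact force between anything else and knob above 2 N).
It fails at once if the knob is pulled up (value of joint plunger above 0.004 m).
It fails at once if a bystander is moved by more than 15 mm or lifted (distance of any of spacer, tin, spray_can, screwdriver, wrench, grease_jar, carton, steel_cup from where it was at the start of the episode above 0.015 m).
It also fails if it takes over 40 s, if anything falls off the work surface, if the arm or the gripper's body presses on something with over 40 N, if the wrist force passes 120 N, or if a joint passes its speed limit or range.

## Working session

There is one attempt and no reset: what is moved stays moved. The work goes in short steps, Python scripts to look and compute and a tool call to move; the robot and the scene stay as the last step left them, time stands still between calls to the robot, and variables do not carry over. Pictures are saved under pics/ and viewed, at most 10 in all, crops included, and the job is handed in when it is done.

Besides the shell and the picture viewer there is one more tool, called after "Emit:" in YAML: its name, and indented under it one key for each argument. servo_tool: Moves the arm, as the interface text tells. Its arguments: {"type":"object","properties":{"rows":{"type":"array","items":{"type":"array"}},"jaw":{"type":"number"}},"required":["rows"]}

```bash
mkdir -p pics; cat > h.py <<'E'
import numpy as np,cv2
from scipy.spatial.transform import Rotation as R
from station import robot
def rot(a):
    a=np.array(a,float)
    return a if a.shape==(3,3) else R.from_quat(a[[1,2,3,0]]).as_matrix()
def ray(c,uv,z):
    K=np.array(c["K"]);d=np.linalg.solve(K,[uv[0],uv[1],1.]);d=rot(c["attitude"])@(d*[1,-1,-1]);p=np.array(c["position"])
    return p+d*(z-p[2])/d[2]
def proj(c,P):
    q=rot(c["attitude"]).T@(np.array(P)-c["position"])*[1,-1,-1];q=np.array(c["K"])@q;return q[:2]/q[2]
E
python3 - <<'E'
from h import *
for n in("top","scene"):
    cv2.imwrite(f"pics/{n}0.png",robot.grab_frame(n)[:,:,::-1]);print(n,robot.get_calibration(n))
s=robot.observe();print(s["time_s"],s["eef_pos"],s["ee_rot"],s["finger_gap"],s["wrist_force"])
E
```

```text
top {'K': array([[385.53391442,   0.        , 261.32859402],
       [  0.        , 385.53391442, 193.81168973],
       [  0.        ,   0.        ,   1.        ]]), 'position': array([ 0.41561039, -0.00687258,  1.33413942]), 'attitude': array([ 0.71544323,  0.03972349, -0.03775682, -0.69651809])}
scene {'K': array([[421.52489774,   0.        , 250.87371281],
       [  0.        , 421.52489774, 191.8803279 ],
       [  0.        ,   0.        ,   1.        ]]), 'position': array([1.26288931, 0.60036683, 0.71249798]), 'attitude': array([0.37089427, 0.20015806, 0.42315854, 0.80206673])}
0.1 [0.26064788 0.59510289 0.29143231] [-1.02482061e-04  2.04963567e-01  9.78769326e-01 -7.29845739e-04] 1.0007615284513647 [ 0.2851517   0.84086269 -0.29482381]
```

View pics/top0.png

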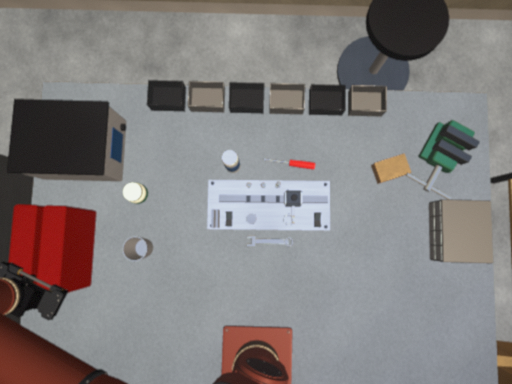

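View pics/scene0.png

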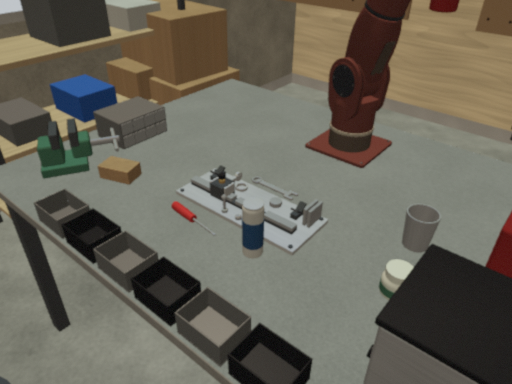

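The top view shows the plate at about (269,205) px with the carriage at (293,198). I'll enlarge both views.

```bash
python3 - <<'E'
from h import *
a=cv2.imread("pics/top0.png")[165:255,195:345]
cv2.imwrite("pics/topc.png",cv2.resize(a,None,fx=5,fy=5,interpolation=cv2.INTER_CUBIC))
a=cv2.imread("pics/scene0.png")[155:260,165:335]
cv2.imwrite("pics/scenec.png",cv2.resize(a,None,fx=4.5,fy=4.5,interpolation=cv2.INTER_CUBIC))
E
```

```text
(no output)
```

View pics/topc.png

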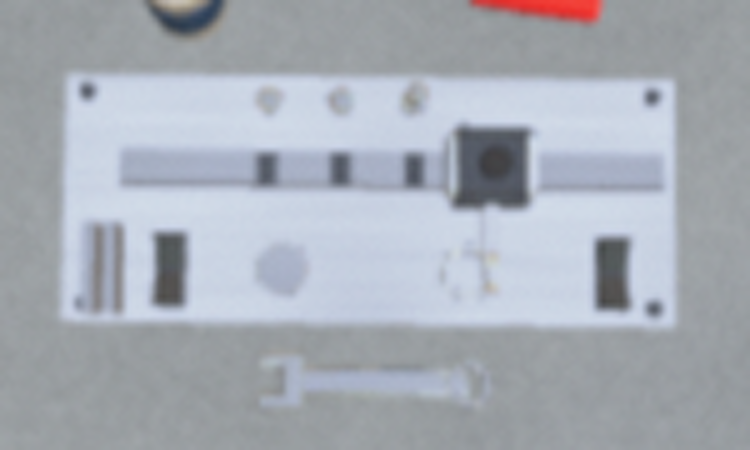

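View pics/scenec.png

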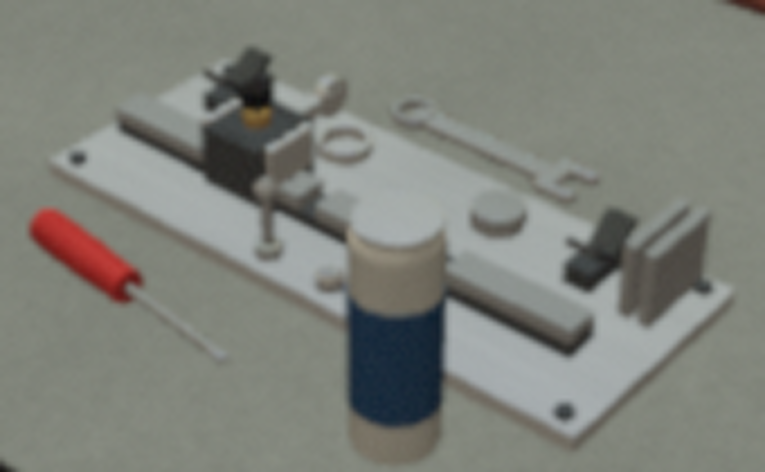

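```bash
cat >> h.py <<'E'
def plan(fx,face_to,z):pass
E
python3 - <<'E'
from h import *
c=robot.get_calibration("top")
f=lambda u,v,z:ray(c,(194.6+u/5,164.6+v/5),z)
TL,TR,BR,BL=[f(*p,.012) for p in((66,73),(675,80),(676,327),(62,322))]
print(np.linalg.norm(TL-TR),np.linalg.norm(BL-BR),np.linalg.norm(TL-BL),np.linalg.norm(TR-BR))
o=(TL+TR+BL+BR)/4;ya=(TL+BL-TR-BR)[:2];yaw=np.arctan2(-ya[0],ya[1]);print("origin",o,"yaw",np.degrees(yaw))
Ri=np.array([[np.cos(yaw),np.sin(yaw)],[-np.sin(yaw),np.cos(yaw)]])
for n,u,v,z in(("knob",495,162,.091),("carr",492,167,.064),("n1",415,170,.032),("n2",340,169,.032),("n3",266,168,.032),("pin",413,100,.04),("p2",340,101,.024),("railL",121,167,.032),("railR",663,172,.032),("can",188,5,.1)):
    p=f(u,v,z);print(n,p.round(4),(1e3*Ri@(p-o)[:2]).round(1))
s=robot.observe();A=rot(s["ee_rot"]);print(A.round(3));print("tool y vs fixture y deg",np.degrees(np.arctan2(A[1,1],A[0,1]))-90-np.degrees(yaw))
E
```

```text
0.42189620248310195 0.4193850197901883 0.17188207782638937 0.17033367784430692
origin [ 0.52468135 -0.02697774  0.012     ] yaw 0.9685418181082536
knob [ 0.5448 -0.1064  0.091 ] [ 18.8 -79.7]
carr [ 0.5442 -0.1066  0.064 ] [ 18.2 -80. ]
n1 [ 0.544  -0.0569  0.032 ] [ 18.8 -30.3]
n2 [ 0.5433 -0.006   0.032 ] [19.  20.6]
n3 [0.5427 0.0442 0.032 ] [19.2 70.8]
pin [ 0.5908 -0.0542  0.04  ] [ 65.6 -28.4]
p2 [ 0.5909 -0.0048  0.024 ] [66.6 21.1]
railL [0.5407 0.1426 0.032 ] [ 18.9 169.3]
railR [ 0.5471 -0.2252  0.032 ] [  19.1 -198.5]
can [0.641  0.0954 0.1   ] [118.4 120.4]
[[-0.916  0.401 -0.   ]
 [ 0.401  0.916 -0.001]
 [-0.    -0.001 -1.   ]]
tool y vs fixture y deg -24.623285149979868
```

Emit:
servo_tool:
  rows:
    - [[0, 0, 0], -6.15]
    - [[0, 0, 0], -6.15]
    - [[0, 0, 0], -6.15]
    - [[0, 0, 0], -6.15]
    - [[-6, -17, 0], 0]
    - [[-12, -34, 0], 0]
    - [[-12, -34, 0], 0]
    - [[-12, -34, 0], 0]
  jaw: -1

```text
time_s: 0.77
eef_pos: [0.3048, 0.4756, 0.2915]
ee_rot: [-0.0, -0.009, 1.0, -0.0]
wrist_force: [1.3, -0.3, -0.1]
finger_gap: 0.477
grip_force: 0.0
```

Emit:
servo_tool:
  rows:
    - [[-12, -34, 0], 0]
    - [[-12, -34, 0], 0]
    - [[-12, -34, 0], 0]
    - [[-12, -34, 0], 0]
    - [[-12, -34, 0], 0]
    - [[-12, -34, 0], 0]
    - [[-12, -34, 0], 0]
    - [[-12, -34, 0], 0]

```text
time_s: 1.43
eef_pos: [0.4053, 0.2048, 0.2921]
ee_rot: [-0.0, -0.008, 1.0, 0.0]
wrist_force: [1.7, 0.6, -0.1]
finger_gap: 0.003
grip_force: 0.0
```

Emit:
servo_tool:
  rows:
    - [[-12, -34, 0], 0]
    - [[-12, -34, 0], 0]
    - [[-12, -34, 0], 0]
    - [[-12, -34, 0], 0]
    - [[-12, -34, 0], 0]
    - [[-12, -34, 0], 0]
    - [[-12, -34, 0], 0]
    - [[0, 0, 0], 0]

```text
time_s: 2.1
eef_pos: [0.4941, -0.037, 0.2924]
ee_rot: [0.001, -0.004, 1.0, -0.001]
wrist_force: [-0.0, -0.3, 0.3]
finger_gap: 0.004
grip_force: 0.0
```

Emit:
servo_tool:
  rows:
    - [[-13, -34, 0], 0]
    - [[-13, -34, 0], 0]
    - [[-13, -34, 0], 0]
    - [[-12, -33, 0], 0]
    - [[0, 0, 35], 0]
    - [[0, 0, 35], 0]
    - [[0, 0, 20], 0]
    - [[0, 0, 0], 0]

```text
time_s: 2.77
eef_pos: [0.5438, -0.1633, 0.1976]
ee_rot: [-0.004, -0.008, 1.0, 0.0]
wrist_force: [-1.0, -0.2, 0.1]
finger_gap: 0.003
grip_force: 0.0
```

```bash
python3 - <<'E'
from h import *
c=robot.get_calibration("wrist");im=robot.grab_frame("wrist")[:,:,::-1]
cv2.imwrite("pics/w1.png",im);import pickle;pickle.dump(c,open("w1.pkl","wb"))
s=robot.observe();print(s["eef_pos"],s["ee_rot"])
o=np.array([.5247,-.027]);y=np.radians(.97);M=np.array([[np.cos(y),-np.sin(y)],[np.sin(y),np.cos(y)]])
for n,f,z in(("railR",(20,-200),.032),("rear face top",(20,-110),.064),("knob",(20,-80),.091),("saddle",(-50,-165),.057)):
    print(n,proj(c,[*(o+M@np.array(f)/1e3),z]).round())
E
```

```text
[ 0.54503149 -0.16367133  0.20035719] [-2.34407792e-03 -8.11741101e-03  9.99964304e-01  5.19924102e-05]
railR [195. 196.]
rear face top [291. 206.]
knob [334. 217.]
saddle [225. 122.]
```

View pics/w1.png

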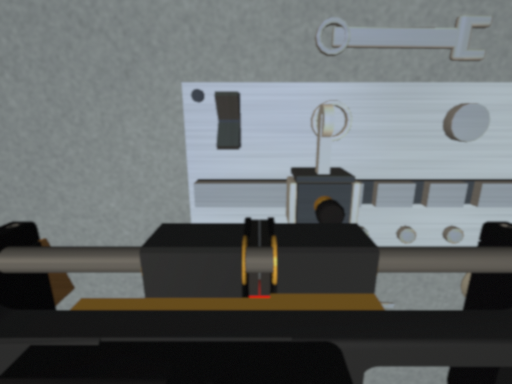

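The wrist view agrees with predictions (rear plate about (290,205), knob (330,213), two low plugs at (407,235) and (454,235), so the tall pin is beside the first notch). Next I descend.

Emit:
servo_tool:
  rows:
    - [[-1, -5, 25], 0]
    - [[0, 0, 30], 0]
    - [[0, 0, 22], 0]
    - [[0, 0, 10], 0]
    - [[0, 0, 0], 0]
    - [[0, 0, 0], 0]
    - [[0, 0, 0], 0]

```text
time_s: 3.4
eef_pos: [0.5486, -0.1693, 0.1173]
ee_rot: [0.001, -0.008, 1.0, -0.0]
wrist_force: [0.7, 0.2, 0.6]
finger_gap: 0.007
grip_force: 0.0
```

Emit:
servo_tool:
  rows:
    - [[1, 4, 3], 0]
    - [[1, 6, 0], 0]
    - [[0, 6, 0], 0]
    - [[0, 6, 0], 0]
    - [[0, 6, 0], 0]
    - [[0, 5, 0], 0]
    - [[0, 4, 0], 0]
    - [[0, 3, 0], 0]

```text
time_s: 4.07
eef_pos: [0.5449, -0.1286, 0.1125]
ee_rot: [0.0, -0.008, 1.0, -0.0]
wrist_force: [-0.1, -3.9, 2.8]
finger_gap: 0.007
grip_force: 1.8
```

Emit:
servo_tool:
  rows:
    - [[0, 2, 0], 0]
    - [[0, 2, 0], 0]
    - [[0, 2, 0], 0]
    - [[0, 0, 0], 0]

```text
time_s: 4.4
eef_pos: [0.5448, -0.1226, 0.1123]
ee_rot: [0.0, -0.008, 1.0, 0.0]
wrist_force: [0.3, -1.6, 1.6]
finger_gap: 0.01
grip_force: 1.0
```

Pushing with a few N; I go on slowly and watch for the force to drop near TCP y = -0.108.

Emit:
servo_tool:
  rows:
    - [[0, 2, 0], 0]
    - [[0, 2, 0], 0]
    - [[0, 2, 0], 0]
    - [[0, 2, 0], 0]
    - [[0, 0, 0], 0]

```text
time_s: 4.82
eef_pos: [0.5446, -0.1144, 0.1122]
ee_rot: [-0.0, -0.009, 1.0, 0.0]
wrist_force: [0.9, -2.8, 2.2]
finger_gap: 0.005
grip_force: 0.9
```

Emit:
servo_tool:
  rows:
    - [[0, 1, 0], 0]
    - [[0, 1, 0], 0]
    - [[0, 1, 0], 0]
    - [[0, 0, 0], 0]

```text
time_s: 5.15
eef_pos: [0.5445, -0.1117, 0.1122]
ee_rot: [0.0, -0.008, 1.0, 0.0]
wrist_force: [1.0, -2.4, 1.6]
finger_gap: 0.005
grip_force: 1.0
```

Emit:
servo_tool:
  rows:
    - [[0, 1, 0], 0]
    - [[0, 1, 0], 0]
    - [[0, 0, 0], 0]

```text
time_s: 5.4
eef_pos: [0.5445, -0.1098, 0.1122]
ee_rot: [-0.0, -0.008, 1.0, 0.0]
wrist_force: [1.2, -3.0, 0.7]
finger_gap: 0.001
grip_force: 1.1
```

Emit:
servo_tool:
  rows:
    - [[0, 1, 0], 0]
    - [[0, 1, 0], 0]
    - [[0, 0, 0], 0]

```text
time_s: 5.65
eef_pos: [0.5444, -0.1077, 0.1123]
ee_rot: [-0.0, -0.008, 1.0, 0.0]
wrist_force: [1.0, -1.8, 0.7]
finger_gap: 0.01
grip_force: 1.1
```

Emit:
servo_tool:
  rows:
    - [[0, 1, 0], 0]
    - [[0, 0, 0], 0]

```text
time_s: 5.82
eef_pos: [0.5444, -0.1068, 0.1122]
ee_rot: [-0.0, -0.008, 1.0, 0.0]
wrist_force: [1.4, -1.9, -0.1]
finger_gap: 0.01
grip_force: 1.1
```

Emit:
servo_tool:
  rows:
    - [[0, 1, 0], 0]
    - [[0, 0, 0], 0]

```text
time_s: 5.98
eef_pos: [0.5444, -0.1058, 0.1122]
ee_rot: [-0.0, -0.008, 1.0, 0.0]
wrist_force: [2.0, -3.0, 0.7]
finger_gap: 0.012
grip_force: 1.1
```

Emit:
servo_tool:
  rows:
    - [[0, 1, 0], 0]
    - [[0, 0, 0], 0]

```text
time_s: 6.15
eef_pos: [0.5443, -0.1048, 0.1122]
ee_rot: [-0.0, -0.008, 1.0, 0.0]
wrist_force: [1.9, -2.1, 0.7]
finger_gap: 0.006
grip_force: 1.1
```

Emit:
servo_tool:
  rows:
    - [[0, 1, 0], 0]
    - [[0, 0, 0], 0]

```text
time_s: 6.32
eef_pos: [0.5443, -0.1037, 0.1122]
ee_rot: [-0.0, -0.008, 1.0, 0.0]
wrist_force: [1.1, -1.5, -0.1]
finger_gap: 0.007
grip_force: 1.0
```

Emit:
servo_tool:
  rows:
    - [[0, 1, 0], 0]
    - [[0, 0, 0], 0]

```text
time_s: 6.48
eef_pos: [0.5442, -0.1026, 0.1121]
ee_rot: [-0.0, -0.008, 1.0, 0.0]
wrist_force: [0.4, -1.2, 0.8]
finger_gap: 0.004
grip_force: 0.5
```

```bash
python3 - <<'E'
from h import *
c=robot.get_calibration("scene");im=robot.grab_frame("scene")[:,:,::-1]
s=robot.observe();print(s["eef_pos"],s["wrist_force"],s["grip_force"])
cv2.imwrite("pics/s2.png",cv2.resize(im[165:245,170:270],None,fx=7,fy=7,interpolation=cv2.INTER_CUBIC))
o=np.array([.5247,-.027]);y=np.radians(.97);M=np.array([[np.cos(y),-np.sin(y)],[np.sin(y),np.cos(y)]])
for n,f,z in(("fore top far corner if seated",(40,0),.064),("pin top",(68,-30),.070),("knob top if seated",(20,-30),.091),("knob -6mm",(20,-36),.091)):
    print(n,((proj(c,[*(o+M@np.array(f)/1e3),z])-[170,165])*7).round())
E
```

```text
[ 0.54412939 -0.10261723  0.11212089] [ 0.6490591  -0.73745645  0.81839266] 0.42636517609935254
fore top far corner if seated [479. 213.]
pin top [373. 203.]
knob top if seated [454. 106.]
knob -6mm [442. 100.]
```

View pics/s2.png

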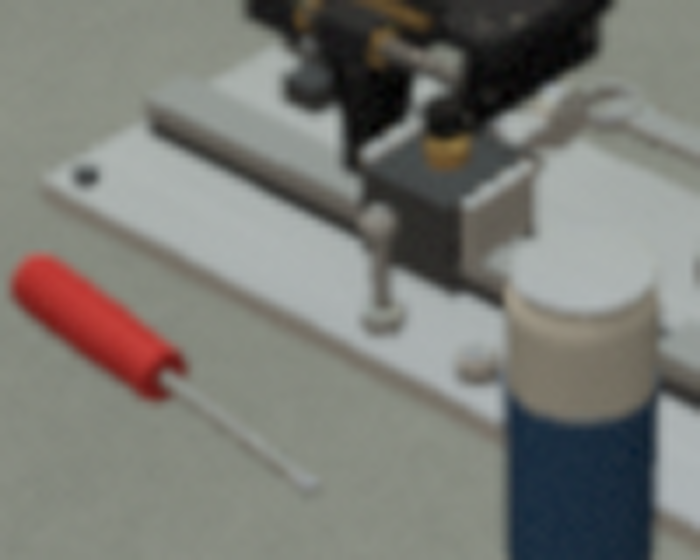

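The knob is at about (450,108) and the pin top at (380,212), so the carriage is a few mm short or just at the notch. I'll continue in 1 mm steps.

Emit:
servo_tool:
  rows:
    - [[0, 1, 0], 0]
    - [[0, 0, 0], 0]

```text
time_s: 6.7
eef_pos: [0.5441, -0.1015, 0.1121]
ee_rot: [-0.0, -0.008, 1.0, 0.0]
wrist_force: [0.5, -0.2, -0.9]
finger_gap: 0.004
grip_force: 0.0
```

Emit:
servo_tool:
  rows:
    - [[0, 1, 0], 0]
    - [[0, 0, 0], 0]

```text
time_s: 6.87
eef_pos: [0.5441, -0.1006, 0.1121]
ee_rot: [-0.0, -0.008, 1.0, 0.0]
wrist_force: [0.4, 0.0, -1.1]
finger_gap: 0.005
grip_force: 0.0
```

Emit:
servo_tool:
  rows:
    - [[0, 1, 0], 0]
    - [[0, 0, 0], 0]

```text
time_s: 7.03
eef_pos: [0.5442, -0.0997, 0.1122]
ee_rot: [-0.0, -0.008, 1.0, 0.0]
wrist_force: [0.8, -0.1, 0.0]
finger_gap: 0.003
grip_force: 0.0
```

The push force dropped to zero, so it snapped in. I retreat and check.

Emit:
servo_tool:
  rows:
    - [[0, -10, 0], 0]
    - [[0, -20, 0], 0]
    - [[0, -5, -20], 0]
    - [[0, 0, -40], 0]
    - [[0, -20, -40], 0]
    - [[0, -40, 0], 0]
    - [[0, -40, 0], 0]
    - [[0, 0, 0], 0]

```text
time_s: 7.7
eef_pos: [0.5445, -0.2432, 0.2111]
ee_rot: [0.001, -0.004, 1.0, -0.003]
wrist_force: [-2.2, -0.6, 0.4]
finger_gap: 0.004
grip_force: 0.0
```

```bash
python3 - <<'E'
from h import *
im=robot.grab_frame("scene")[:,:,::-1]
a=cv2.resize(im[165:245,170:270],None,fx=5,fy=5,interpolation=cv2.INTER_CUBIC)
im=robot.grab_frame("top")[:,:,::-1]
b=cv2.resize(im[180:215,235:315],None,fx=7,fy=7,interpolation=cv2.INTER_CUBIC)
d=np.zeros((600,560,3),np.uint8);d[:320,:500]=a[:320];d[340:585]=b;cv2.imwrite("pics/f.png",d)
print(robot.observe()["wrist_force"],robot.observe()["eef_pos"])
c=robot.get_calibration("top")
o=np.array([.5247,-.027]);y=np.radians(.97);M=np.array([[np.cos(y),-np.sin(y)],[np.sin(y),np.cos(y)]])
for n,f,z in(("knob top seated",(19,-30),.091),("knob -6mm",(19,-36),.091),("pin top",(68,-30),.070)):
    print(n,((proj(c,[*(o+M@np.array(f)/1e3),z])-[234.6,179.6])*7+[0,340]).round())
E
```

```text
[-0.18097649  1.41425733 -0.72636764] [ 0.54550887 -0.23681908  0.20968058]
knob top seated [306. 460.]
knob -6mm [319. 460.]
pin top [304. 362.]
```

View pics/f.png

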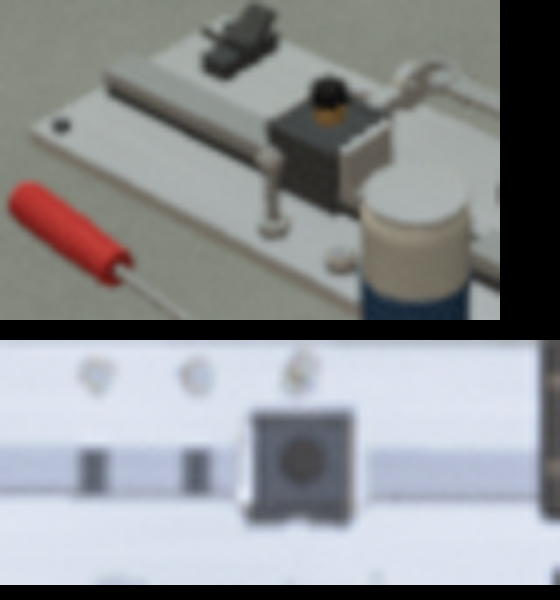

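The knob is at (302,460), against a predicted (306,460) when seated. That puts it beside the tall pin (304,362 top), and the robot is clear of everything.

```bash
python3 -c "
from station import robot
print(robot.sign_off())"
```

```text
the job is handed in; nothing more can be done
None
```

I pushed the carriage into the notch beside the tall pin (the first one, at 0.070 m) and handed the job in at about 8 s. The push force dropped to zero there and the final pictures put the carriage within about 2 mm of the pin; I saw no verdict from the judge.

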